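# Click two hot-air nozzles onto the clip rail in size order

## Robot

A 6-joint arm with a two-finger parallel gripper is mounted at the origin on the work surface. World frame = base frame: x ahead of the robot, y to its left, z up, the work surface at z = 0. Lengths are in mm, angles in rad, forces in N, time in s.
With the tool pointing down it reaches from about 300 to 775 mm from the base axis. Payload 14.6 kg.
Tool frame: the origin (TCP) lies on the centre line of the jaws, within the pads' length; the fingertips stand manip.finger_overhang ahead of it and the grasp point (between the pads) lies 11 mm behind it (manip.finger_overhang is the distance from the TCP to the fingertips, in mm); y points along the fingers, x is the direction in which the jaws open and shut, and the axes are right-handed (so a half turn about y gives the same grasp; the last joint's range is limited). The gripper opens to 94 mm and grips with 3 to 60 N. Pads are 16 mm wide; open, the fingers measure 119 mm over their backs; the gripper's body (75 mm by 177 mm) begins 78 mm behind the grasp point.
Start: joints at [-1.343, 0.3, 1.521, -0, 1.321, -0.067], TCP at [159.795, -526.265, 213.446] pointing down, gripper open.
Joint ranges: [-3.03, 3.03], [-0.79, 2.21], [0.23, 2.52], [-1.04, 4.18], [0, 3.07], [-2.55, 2.55]. Speed limits (rad/s): [2.22, 2.22, 2.57, 3.14, 3.14, 3.14].

## Interface

Orientations are given as [roll, pitch, yaw] about the fixed x, y, z axes, in that order (R = Rz(yaw) Ry(pitch) Rx(roll)).
In Python, from cell import monitor, viewer, ticket, manip gives the robot as it stands.
- The arm moves only by the shell command python3 -m jog 'ROWS' [FORCE]. ROWS is JSON, a list of rows, each an object of numbers: "grip": the finger opening in cm, from 0 to 9.4; "dx", "dy", "dz": the shift along the tool's x, y, z in cm; "spin": the turn about the tool's y in degrees. In form: [{"grip": .., "dx": .., "dy": .., "dz": .., "spin": ..}, ...]. A call has 1 to 20 rows; each row is the pose to reach, as a shift and turn from the pose commanded when the call began, along the tool's axes at that moment; what a row does not reach only later rows make up. A row lasts 1/8 s, in which the tool goes at most 62.5 mm and 10.7 degrees, less where a joint would pass 70% of its speed; a pose out of reach is approached as far as the arm can. A call with a gripper value outside its range is refused whole. The fingers move at their own pace and stop on an object; FORCE is the grip in N (left out, the last holds). Time passes only in rows, so rows that repeat a pose let the fingers close. It gives the time, the measured TCP pose, the force and the opening at its end, in the units of the state.
- monitor.read_state(): the state, without advancing time (a new reading comes with each control period).
- viewer.camera(name): name is "scene" or "top"; returns a dict with "color" (420x560x3 uint8, red, green, blue), "vertical_fov" (degrees; the focal length in pixels is half the picture's height over the tangent of half this angle, whatever the lens; pixels are square), "cx", "cy" (the principal point, pixels), "k1" (the pictures are not rectified: a ray, as slopes to the right and down, at radius r is drawn at 1 + k1 r^2 times it, then the intrinsics apply), "rvec" (rotation vector, rad) and "tvec" (3), from world to camera coordinates, as OpenCV has them. Camera axes: x right, y down, z forward; pixel columns grow to the right and rows downward; lengths in mm; the calibration is good to about 2 mm. A picture is of the moment at which its call begins. There is no depth.
- ticket.sign_off(): hands the job in, once; it reports no verdict.
The state is a dict: "clock": time; "joints": joint angles; "qd": joint speeds; "effort": joint torques, N m; "eef_pos": TCP position; "eef_rot": TCP orientation; "wrist_force": force on the tool from outside, world axes, zero at the start; "moment": the same for the moment, N m; "finger_gap": finger opening in mm.
Only numpy, scipy, OpenCV 4.12 (cv2) and the standard library are available. Lean on these libraries where they do the work, as an engineer would, in place of code of your own. Each camera call takes 0.05 s, during which the arm holds its last target. There are 200 camera calls.

## Task

The nozzle rail on the bench has the thinnest hot-air nozzle at one end and the thickest at the other, and its two middle clips are empty. Press the two loose steel nozzles upright into the empty clips until each clicks fully home, so that the row runs in order of tube thickness from one end to the other, and let go of them.

Things in the scene. Friction and masses are not known exactly. Their poses are not given: they have to be found in the camera images.
- noz_m_center (a point): Centre (half-way up, 45 mm above the foot) of the thinner loose nozzle, upright on the bench, 90 mm tall, round. Bright steel tube 18 mm in diameter from 24 mm up to the top, where it is gripped (here or a little higher); below it a dark neck (25 mm diameter, 10 to 24 mm up) and a dark collar (36 mm, 8 to 10 mm up) tapering to an 18 mm foot. z up; yaw is arbitrary. 50 to 100 g.
- noz_l_center (a point): Centre (half-way up, 45 mm above the foot) of the thicker loose nozzle, upright on the bench: as the thinner one (90 mm tall, same neck, collar and foot) but with a tube 26 mm in diameter. 60 to 130 g. The yellow spacer (30 mm diameter, 60 mm tall), amber jar and red screwdriver lying about have no part in the job.
- rail: Aluminium rail fixed to the bench, 85 mm (its x) by 340 mm (its y) by 12 mm; origin at the centre of its underside, z up. Four orange clips in a row at y = -127.5, -42.5, 42.5 and 127.5 mm, x = 0. The outer two hold fixed nozzles 90 mm tall (thinnest and thickest, tops 102 mm above the bench); the inner two are empty.
- clip_neg (a point): Centre of the empty clip at the rail's y = -42.5 mm, on the rail's top face, 12 mm above the bench, axes as the rail's. Two sprung jaws, 34 mm long in y, 24 mm apart in x, tops 33 mm above the bench. A nozzle lowered upright, foot first, within 4 mm of centre in x, spreads them (3 to 10 N down); once its foot is on the rail they close over the collar, its centre then 45 mm above this point.
- clip_pos (a point): Centre of the empty clip at the rail's y = +42.5 mm, on the rail's top face, 12 mm above the bench, axes as the rail's. Same clip as the other.
- noz_s_center (a point): Centre (half-way up) of the thinnest nozzle of the set (tube 10 mm in diameter, 90 mm tall), fixed in one outer clip of the rail, at y = -127.5 or +127.5 mm of the rail, 57 mm above the bench. The thickest nozzle (tube 34 mm in diameter) is fixed in the opposite outer clip.
Not all that is in view belongs to the job. Leave any green or pink look-alike of the part that bears noz_m_center alone.

How it is judged:
By the outcome, as a careful person would: the job done as asked, in the order asked, and still so for the second after the job is handed in, with the robot touching nothing.
It also fails if it takes over 64 s, if anything falls off the work surface, if the arm or the gripper's body presses on something with over 40 N, if the wrist force passes 120 N, or if a joint passes its speed limit or range.

## Working session

There is one attempt and no reset: what is moved stays moved. The work goes in short steps, Python scripts to look and compute and a shell command to move; the robot and the scene stay as the last step left them, time stands still between calls to the robot, and variables do not carry over. Pictures are saved under pics/ and viewed, about 8 in all and at most 12, crops included, and the job is handed in when it is done.

```bash
mkdir -p pics; ls; python3 - <<'E'
from cell import monitor, viewer, ticket, manip
import cv2,pickle
print(manip.finger_overhang, monitor.read_state())
d={}
for n in("scene","top"):
    c=viewer.camera(n);d[n]=c
    print(n,{k:v for k,v in c.items() if k!="color"})
    cv2.imwrite(f"pics/{n}0.png",c["color"][:,:,::-1])
pickle.dump(d,open("c0.pkl","wb"))
E
```

```text
pics
8.0 {'clock': 0.0, 'joints': array([-1.34259574e+00,  3.00466921e-01,  1.52161729e+00, -2.01320141e-05,
        1.32072198e+00, -6.65921029e-02]), 'qd': array([-0.00051882, -0.00054668,  0.00028993, -0.00011061, -0.00158063,
        0.00036287]), 'effort': array([ 3.25051100e-03, -5.31797647e+01, -3.52730727e+01,  7.08293659e-02,
        2.42868107e-02, -9.35314324e-05]), 'eef_pos': array([ 159.7319205 , -526.00701161,  212.87331188]), 'eef_rot': array([-1.57073503e+00,  1.21214015e-03, -1.27599861e+00]), 'wrist_force': array([ 0.07172255, -0.11898266,  0.41649661]), 'moment': array([-0.03210481,  0.01522967, -0.07006225]), 'finger_gap': 94.33730721833516}
scene {'vertical_fov': 43.86510494772817, 'cx': 282.1178193045181, 'cy': 218.62426580933678, 'k1': -0.19458087387701462, 'rvec': array([ 1.06565074,  2.23226707, -1.13302085]), 'tvec': array([ 354.83813363, -191.86565306, 1232.96116718])}
top {'vertical_fov': 53.8225352257339, 'cx': 283.65800936540967, 'cy': 208.83731360190805, 'k1': -0.05756714062291733, 'rvec': array([ 2.16248741, -2.1054429 ,  0.12999406]), 'tvec': array([-39.21747259, 537.19018007, 631.62010285])}
```

View pics/scene0.png

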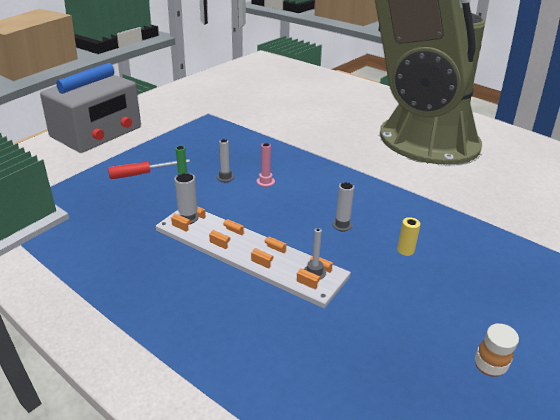

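View pics/top0.png

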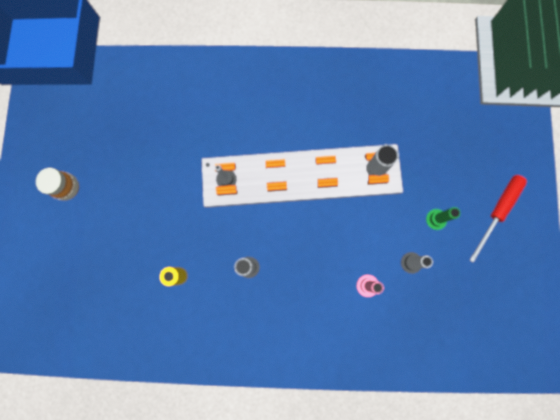

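The scene picture shows two steel loose nozzles, at (345,205) and (224,160), with look-alikes in green (181,160) and pink (266,165). In the rail, the thin nozzle is at (317,250) and the thick one at (186,198). In the top view the steel ones are at (246,267) and (420,262), and the pink, green and yellow things are not for me. I'll confirm in an enlarged crop.

```bash
cat > h.py <<'E'
import numpy as np,cv2
def cam(c):
    h=c["color"].shape[0];f=h/2/np.tan(np.radians(c["vertical_fov"])/2)
    return np.array([[f,0,c["cx"]],[0,f,c["cy"]],[0,0,1]]),np.array([c["k1"],0,0,0.]),c["rvec"],c["tvec"]
def proj(c,P):
    K,D,r,t=cam(c);return cv2.projectPoints(np.array(P,float).reshape(-1,1,3),r,t,K,D)[0].reshape(-1,2)
def hit(c,uv,z):
    K,D,r,t=cam(c);R=cv2.Rodrigues(r)[0]
    n=cv2.undistortPoints(np.array(uv,float).reshape(-1,1,2),K,D).reshape(-1,2)
    d=np.c_[n,np.ones(len(n))]@R;o=-R.T@t
    return o+d*((np.broadcast_to(z,len(n))-o[2])/d[:,2])[:,None]
E
python3 - <<'E'
import pickle,cv2
d=pickle.load(open("c0.pkl","rb"))
a=d["top"]["color"][130:310,190:450,::-1]
cv2.imwrite("pics/topz.png",cv2.resize(a,None,fx=3,fy=3,interpolation=cv2.INTER_CUBIC))
a=d["scene"]["color"][130:310,140:380,::-1]
cv2.imwrite("pics/scz.png",cv2.resize(a,None,fx=3.3,fy=3.3,interpolation=cv2.INTER_CUBIC))
E
```

```text
(no output)
```

View pics/topz.png

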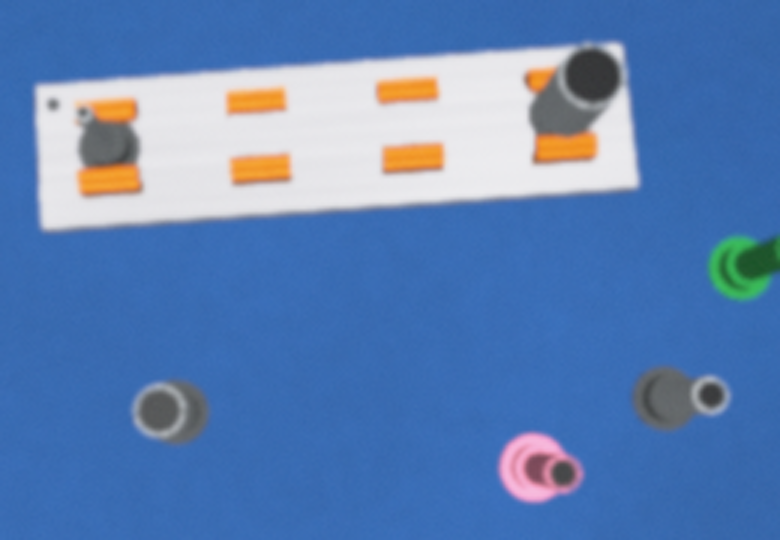

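View pics/scz.png

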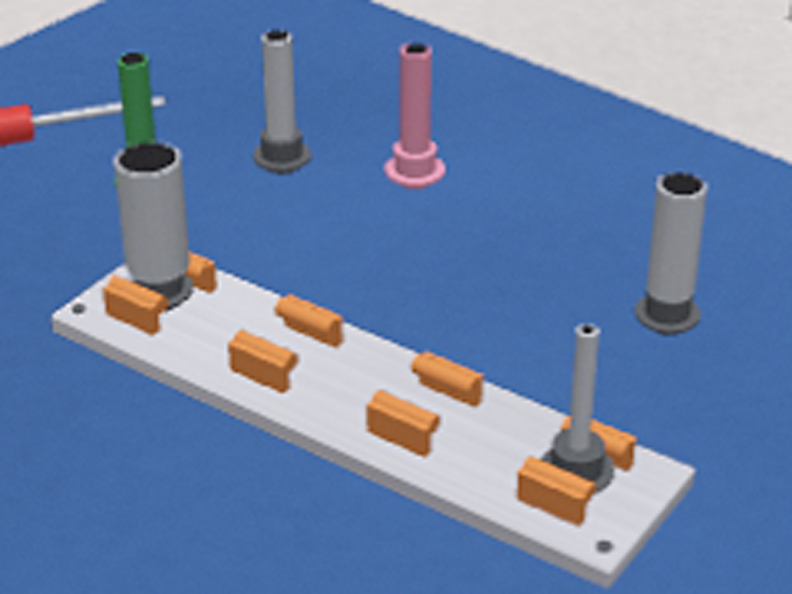

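The top crop shows the thick loose nozzle's rim at (160,410) and the thin one's at (711,395). Their diameters are about 54 and 38 px, a ratio that matches 26:18. The rail's thin nozzle is at the left end and the thick one at the right. The scene crop agrees: steel rims at (277,36) thin and (683,184) thick, with the pink and green look-alikes separate.

```bash
python3 - <<'E'
import pickle,numpy as np
from h import *
np.set_printoptions(precision=1,suppress=True)
d=pickle.load(open("c0.pkl","rb"));T,S=d["top"],d["scene"]
t=lambda p:(np.array(p,float)-1)/3+[190,130]
s=lambda p:(np.array(p,float)-1.15)/3.3+[140,130]
def show(n,a,za,b=None):
    print(n,"top\n",hit(T,t(a),za)); 
    if b: print(" scene\n",hit(S,s(b),za))
show("M,L rims",[(711,395),(160,410)],90,[(277,36),(683,184)])
show("collars",[(663,399),(178,411)],9,[(282,153),(668,312)])
show("fixed S,Th rims",[(85,115),(591,75)],102,[(588,330),(149,158)])
show("rail corners z12",[(36,85),(622,43),(638,187),(42,230)],12)
show("rail corners scene: thin-near, thin-far, thick-near z12",[(36,85)],12,[(610,574),(694,471),(53,316)])
a=[(256,101),(261,169),(407,90),(413,158)]
P=hit(T,t(a),33);print("jaws",P,P[:2].mean(0),P[2:].mean(0))
b=[(449,373),(403,411),(309,315),(263,348)]
P=hit(S,s(b),33);print("jaws sc",P,P[:2].mean(0),P[2:].mean(0))
Q=[(85,90)]
show("spacer",[((171-190)*3,(276-130)*3)],60)
E
```

```text
M,L rims top
 [[ 457.9 -238.4   90. ]
 [ 443.6   31.2   90. ]]
 scene
 [[ 457.4 -238.2   90. ]
 [ 442.2   33.    90. ]]
collars top
 [[ 457.4 -237.6    9. ]
 [ 443.7   30.9    9. ]]
 scene
 [[ 456.1 -239.4    9. ]
 [ 442.7   32.8    9. ]]
fixed S,Th rims top
 [[ 588.1   73.5  102. ]
 [ 614.4 -178.1  102. ]]
 scene
 [[ 589.9   76.2  102. ]
 [ 613.9 -177.9  102. ]]
rail corners z12 top
 [[ 627.4  120.3   12. ]
 [ 660.  -216.5   12. ]
 [ 575.9 -224.3   12. ]
 [ 542.9  111.9   12. ]]
rail corners scene: thin-near, thin-far, thick-near z12 top
 [[627.4 120.3  12. ]]
 scene
 [[ 629.3  123.1   12. ]
 [ 546.8  114.9   12. ]
 [ 660.6 -213.7   12. ]]
jaws [[615.1  -8.1  33. ]
 [576.7 -12.1  33. ]
 [623.3 -91.6  33. ]
 [584.9 -95.4  33. ]] [595.9 -10.1  33. ] [604.1 -93.5  33. ]
jaws sc [[583.8  -5.6  33. ]
 [620.5  -4.   33. ]
 [592.5 -90.1  33. ]
 [627.6 -88.8  33. ]] [602.1  -4.8  33. ] [610.1 -89.5  33. ]
spacer top
 [[425.8 146.9  60. ]]
```

The measurements agree with each other. Nozzle rims and collars coincide in both cameras, the rail's thin-to-thick spacing comes to 254 mm (255 expected), and its centre is (601.6,-52).
- M is at (457.6,-238.4) and goes to the clip beside the thin nozzle, (597.2,-9.9).
- L is at (443,32) and goes to (605.2,-94.2).
- Tool yaw will be 0.0976, so the jaws close along the rail's x.

First move is to a point above M.

```bash
python3 -m jog '[{"grip":6,"dx":-4,"dy":1,"dz":8,"spin":-10},{"grip":6,"dx":-8,"dy":2,"dz":15,"spin":-20},{"grip":6,"dx":-11,"dy":4,"dz":22,"spin":-30},{"grip":6,"dx":-14,"dy":6,"dz":28,"spin":-40},{"grip":6,"dx":-16.5,"dy":8.3,"dz":33,"spin":-50},{"grip":6,"dx":-18.9,"dy":8.3,"dz":36.9,"spin":-60},{"grip":6,"dx":-18.9,"dy":8.3,"dz":36.9,"spin":-70},{"grip":6,"dx":-18.9,"dy":8.3,"dz":36.9,"spin":-78.7},{"grip":6,"dx":-18.9,"dy":8.3,"dz":36.9,"spin":-78.7},{"grip":6,"dx":-18.9,"dy":8.3,"dz":36.9,"spin":-78.7},{"grip":6,"dx":-18.9,"dy":8.3,"dz":36.9,"spin":-78.7},{"grip":6,"dx":-18.9,"dy":8.3,"dz":36.9,"spin":-78.7}]' 40
```

```text
clock: 1.6
eef_pos: [457.8, -238.5, 130.5]
eef_rot: [-1.571, -0.0, 0.096]
wrist_force: [-0.8, -1.0, -0.5]
finger_gap: 60.3
```

```bash
python3 -m jog '[{"grip":6,"dy":2},{"grip":6,"dy":4},{"grip":6,"dy":6},{"grip":6,"dy":7.5},{"grip":6,"dy":8.5},{"grip":6,"dy":9.1},{"grip":6,"dy":9.1},{"grip":6,"dy":9.1},{"grip":1.2,"dy":9.1},{"grip":1.2,"dy":9.1},{"grip":1.2,"dy":9.1},{"grip":1.2,"dy":9.1},{"grip":1.2,"dy":9.1},{"grip":1.2,"dy":9.1},{"grip":1.2,"dy":9.1},{"grip":1.2,"dy":9.1}]' 40
```

```text
validation failed for argument at $[0]...
```

```bash
python3 -m jog '[{"grip":6,"dx":0,"dy":2,"dz":0,"spin":0},{"grip":6,"dx":0,"dy":4,"dz":0,"spin":0},{"grip":6,"dx":0,"dy":6,"dz":0,"spin":0},{"grip":6,"dx":0,"dy":7.5,"dz":0,"spin":0},{"grip":6,"dx":0,"dy":8.5,"dz":0,"spin":0},{"grip":6,"dx":0,"dy":9.1,"dz":0,"spin":0},{"grip":6,"dx":0,"dy":9.1,"dz":0,"spin":0},{"grip":1.2,"dx":0,"dy":9.1,"dz":0,"spin":0},{"grip":1.2,"dx":0,"dy":9.1,"dz":0,"spin":0},{"grip":1.2,"dx":0,"dy":9.1,"dz":0,"spin":0},{"grip":1.2,"dx":0,"dy":9.1,"dz":0,"spin":0},{"grip":1.2,"dx":0,"dy":9.1,"dz":0,"spin":0},{"grip":1.2,"dx":0,"dy":9.1,"dz":0,"spin":0},{"grip":1.2,"dx":0,"dy":9.1,"dz":0,"spin":0}]' 40
```

```text
clock: 3.35
eef_pos: [458.0, -238.2, 39.5]
eef_rot: [-1.571, -0.0, 0.098]
wrist_force: [-2.0, -0.3, 1.8]
finger_gap: 17.6
```

Gripped: the gap of 17.6 mm matches the 18 mm tube. Next I lift and carry it over the thin-side clip.

```bash
python3 -m jog '[{"grip":1.2,"dx":0,"dy":-2,"dz":0,"spin":0},{"grip":1.2,"dx":0,"dy":-5,"dz":0,"spin":0},{"grip":1.2,"dx":0,"dy":-8,"dz":0,"spin":0},{"grip":1.2,"dx":0.5,"dy":-10.5,"dz":1,"spin":0},{"grip":1.2,"dx":2,"dy":-11,"dz":3,"spin":0},{"grip":1.2,"dx":4.5,"dy":-11,"dz":6,"spin":0},{"grip":1.2,"dx":7,"dy":-11,"dz":9.5,"spin":0},{"grip":1.2,"dx":9.5,"dy":-11,"dz":13,"spin":0},{"grip":1.2,"dx":12,"dy":-11,"dz":16,"spin":0},{"grip":1.2,"dx":14,"dy":-11,"dz":19,"spin":0},{"grip":1.2,"dx":15.5,"dy":-11,"dz":20.7,"spin":0},{"grip":1.2,"dx":16.1,"dy":-11,"dz":21.4,"spin":0},{"grip":1.2,"dx":16.1,"dy":-11,"dz":21.4,"spin":0},{"grip":1.2,"dx":16.1,"dy":-11,"dz":21.4,"spin":0},{"grip":1.2,"dx":16.1,"dy":-11,"dz":21.4,"spin":0}]' 40
python3 - <<'E'
import pickle,cv2,numpy as np
from h import *
from cell import viewer
d={n:viewer.camera(n) for n in("scene","top")};pickle.dump(d,open("c1.pkl","wb"))
print(proj(d["scene"],[(597.2,-9.9,110)]),proj(d["top"],[(597.2,-9.9,110)]))
a=cv2.resize(d["scene"]["color"][130:310,200:360,::-1],None,fx=3.3,fy=3.3,interpolation=cv2.INTER_CUBIC)
cv2.imwrite("pics/c1.png",a)
E
```

```text
clock: 5.22
eef_pos: [597.1, -10.2, 149.6]
eef_rot: [-1.571, -0.0, 0.097]
wrist_force: [0.1, -0.1, -0.1]
finger_gap: 17.8
[[268.72651379 205.65318039]] [[273.57839877 161.86063951]]
```

View pics/c1.png

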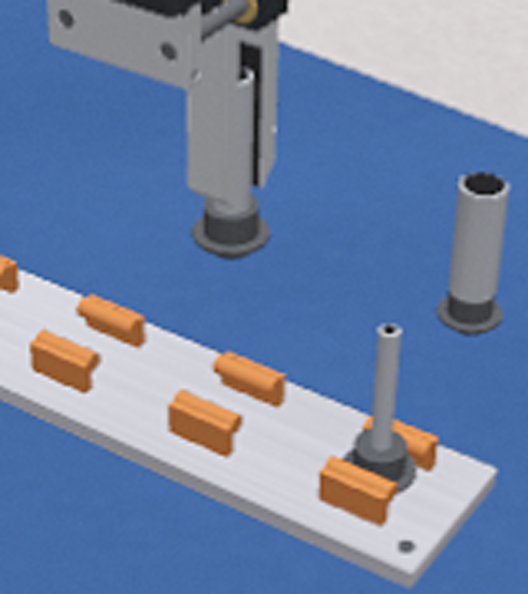

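The picture shows the nozzle held upright, its foot at crop (230,252), which is about full-frame (269.7,206.5). The projected point above the clip is (268.7,205.7), so they agree. Now lowering.

```bash
python3 -m jog '[{"grip":1.2,"dx":0,"dy":2,"dz":0,"spin":0},{"grip":1.2,"dx":0,"dy":4,"dz":0,"spin":0},{"grip":1.2,"dx":0,"dy":5.5,"dz":0,"spin":0},{"grip":1.2,"dx":0,"dy":6.8,"dz":0,"spin":0},{"grip":1.2,"dx":0,"dy":7.4,"dz":0,"spin":0},{"grip":1.2,"dx":0,"dy":7.8,"dz":0,"spin":0},{"grip":1.2,"dx":0,"dy":8.1,"dz":0,"spin":0},{"grip":1.2,"dx":0,"dy":8.4,"dz":0,"spin":0},{"grip":1.2,"dx":0,"dy":8.7,"dz":0,"spin":0},{"grip":1.2,"dx":0,"dy":8.9,"dz":0,"spin":0},{"grip":1.2,"dx":0,"dy":9.1,"dz":0,"spin":0},{"grip":1.2,"dx":0,"dy":9.1,"dz":0,"spin":0}]' 40
python3 -m jog '[{"grip":1.2,"dx":0,"dy":0.2,"dz":0,"spin":0},{"grip":1.2,"dx":0,"dy":0.4,"dz":0,"spin":0},{"grip":1.2,"dx":0,"dy":0.6,"dz":0,"spin":0},{"grip":1.2,"dx":0,"dy":0.7,"dz":0,"spin":0},{"grip":1.2,"dx":0,"dy":0.75,"dz":0,"spin":0},{"grip":1.2,"dx":0,"dy":0.75,"dz":0,"spin":0}]' 40
```

```text
clock: 6.82
eef_pos: [597.3, -9.5, 58.1]
eef_rot: [-1.571, 0.0, 0.098]
wrist_force: [2.1, 0.1, -0.4]
finger_gap: 17.6
clock: 7.58
eef_pos: [597.4, -9.5, 51.5]
eef_rot: [-1.571, -0.0, 0.098]
wrist_force: [-1.4, 0.5, 5.7]
finger_gap: 17.8
```

```bash
python3 -m jog '[{"grip":1.2,"dx":0,"dy":0.1,"dz":0,"spin":0},{"grip":1.2,"dx":0,"dy":0.1,"dz":0,"spin":0}]' 40
python3 -m jog '[{"grip":1.2,"dx":0,"dy":0.1,"dz":0,"spin":0},{"grip":1.2,"dx":0,"dy":0.1,"dz":0,"spin":0}]' 40
```

```text
clock: 7.82
eef_pos: [597.5, -9.5, 51.4]
eef_rot: [-1.571, -0.0, 0.098]
wrist_force: [-5.3, 0.7, 15.2]
finger_gap: 17.5
clock: 8.07
eef_pos: [597.6, -9.5, 51.4]
eef_rot: [-1.571, -0.001, 0.098]
wrist_force: [-10.9, 0.1, 25.4]
finger_gap: 17.3
```

Force rose to 25 N with no further travel, at z 51.4 (51.5 expected), so it is hard on the rail. Relieve, open, and rise.

```bash
python3 -m jog '[{"grip":1.2,"dx":0,"dy":-0.2,"dz":0,"spin":0},{"grip":5.5,"dx":0,"dy":-0.2,"dz":0,"spin":0},{"grip":5.5,"dx":0,"dy":-0.2,"dz":0,"spin":0},{"grip":5.5,"dx":0,"dy":-0.2,"dz":0,"spin":0},{"grip":5.5,"dx":0,"dy":-0.2,"dz":0,"spin":0},{"grip":5.5,"dx":0,"dy":-0.2,"dz":0,"spin":0},{"grip":5.5,"dx":0,"dy":-2,"dz":0,"spin":0},{"grip":5.5,"dx":0,"dy":-5,"dz":0,"spin":0},{"grip":5.5,"dx":0,"dy":-8,"dz":0,"spin":0},{"grip":5.5,"dx":0,"dy":-9,"dz":0,"spin":0},{"grip":5.5,"dx":0,"dy":-9,"dz":0,"spin":0},{"grip":5.5,"dx":0,"dy":-9,"dz":0,"spin":0}]' 40
python3 - <<'E'
from cell import monitor
s=monitor.read_state();print(s["eef_pos"],s["joints"])
E
```

```text
clock: 9.57
eef_pos: [596.9, -9.5, 137.8]
eef_rot: [-1.571, 0.002, 0.098]
wrist_force: [0.2, 0.3, 0.6]
finger_gap: 55.1
[596.87699334  -9.53035619 137.84849844] [-7.73101100e-02  4.72583313e-01  1.46440845e+00 -1.31079747e-05
  1.20629436e+00 -1.74831908e-01]
```

```bash
python3 -m jog '[{"grip":6,"dx":-2,"dy":0,"dz":0.8,"spin":0},{"grip":6,"dx":-5,"dy":0,"dz":2,"spin":0},{"grip":6,"dx":-9,"dy":0,"dz":3.5,"spin":0},{"grip":6,"dx":-13,"dy":0,"dz":5,"spin":0},{"grip":6,"dx":-15,"dy":0,"dz":5.6,"spin":0},{"grip":6,"dx":-15,"dy":0,"dz":5.6,"spin":0},{"grip":6,"dx":-15,"dy":0,"dz":5.6,"spin":0},{"grip":6,"dx":-15,"dy":2,"dz":5.6,"spin":0},{"grip":6,"dx":-15,"dy":4.5,"dz":5.6,"spin":0},{"grip":6,"dx":-15,"dy":7,"dz":5.6,"spin":0},{"grip":6,"dx":-15,"dy":9,"dz":5.6,"spin":0},{"grip":6,"dx":-15,"dy":9.9,"dz":5.6,"spin":0},{"grip":6,"dx":-15,"dy":9.9,"dz":5.6,"spin":0},{"grip":2,"dx":-15,"dy":9.9,"dz":5.6,"spin":0},{"grip":2,"dx":-15,"dy":9.9,"dz":5.6,"spin":0},{"grip":2,"dx":-15,"dy":9.9,"dz":5.6,"spin":0},{"grip":2,"dx":-15,"dy":9.9,"dz":5.6,"spin":0},{"grip":2,"dx":-15,"dy":9.9,"dz":5.6,"spin":0},{"grip":2,"dx":-15,"dy":9.9,"dz":5.6,"spin":0}]' 40
```

```text
clock: 11.95
eef_pos: [442.8, 31.6, 40.2]
eef_rot: [-1.571, -0.0, 0.098]
wrist_force: [-1.0, 0.3, 5.1]
finger_gap: 25.6
```

```bash
python3 -m jog '[{"grip":2,"dx":0,"dy":-2,"dz":0,"spin":0},{"grip":2,"dx":0,"dy":-5,"dz":0,"spin":0},{"grip":2,"dx":0,"dy":-8,"dz":0,"spin":0},{"grip":2,"dx":0.5,"dy":-10.5,"dz":-1,"spin":0},{"grip":2,"dx":2,"dy":-11,"dz":-3,"spin":0},{"grip":2,"dx":4.5,"dy":-11,"dz":-6,"spin":0},{"grip":2,"dx":7.5,"dy":-11,"dz":-9,"spin":0},{"grip":2,"dx":10.5,"dy":-11,"dz":-12,"spin":0},{"grip":2,"dx":13,"dy":-11,"dz":-13.5,"spin":0},{"grip":2,"dx":14.5,"dy":-11,"dz":-14.1,"spin":0},{"grip":2,"dx":15,"dy":-11,"dz":-14.1,"spin":0},{"grip":2,"dx":15,"dy":-11,"dz":-14.1,"spin":0},{"grip":2,"dx":15,"dy":-11,"dz":-14.1,"spin":0},{"grip":2,"dx":15,"dy":-11,"dz":-14.1,"spin":0}]' 40
python3 - <<'E'
import pickle,cv2,numpy as np
from h import *
from cell import viewer
d={n:viewer.camera(n) for n in("scene","top")};pickle.dump(d,open("c2.pkl","wb"))
print(proj(d["scene"],[(605.4,-94,110),(597.4,-9.5,102)]))
a=cv2.resize(d["scene"]["color"][120:310,150:360,::-1],None,fx=3.1,fy=3.1,interpolation=cv2.INTER_CUBIC)
cv2.imwrite("pics/c2.png",a)
E
```

```text
clock: 13.7
eef_pos: [605.4, -94.0, 150.2]
eef_rot: [-1.571, -0.0, 0.098]
wrist_force: [-0.2, -0.4, -0.7]
finger_gap: 25.3
[[224.47801094 188.65755274]
 [268.80153117 210.16676383]]
```

View pics/c2.png

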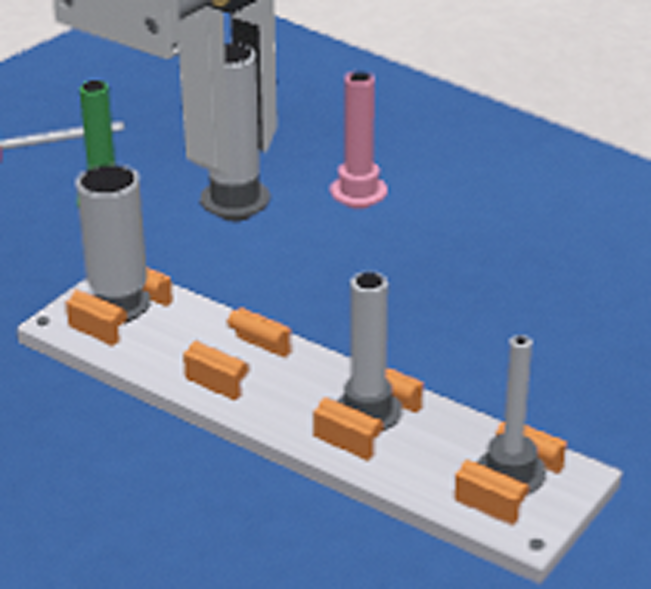

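The picture shows M seated upright, its rim at full-frame (269.0,210.6) against a predicted (268.8,210.2). L's foot is over its clip at about (226,189), with (224.5,188.7) predicted. Now lowering L.

```bash
python3 -m jog '[{"grip":2,"dx":0,"dy":2,"dz":0,"spin":0},{"grip":2,"dx":0,"dy":4,"dz":0,"spin":0},{"grip":2,"dx":0,"dy":5.5,"dz":0,"spin":0},{"grip":2,"dx":0,"dy":6.8,"dz":0,"spin":0},{"grip":2,"dx":0,"dy":7.4,"dz":0,"spin":0},{"grip":2,"dx":0,"dy":7.8,"dz":0,"spin":0},{"grip":2,"dx":0,"dy":8.1,"dz":0,"spin":0},{"grip":2,"dx":0,"dy":8.4,"dz":0,"spin":0},{"grip":2,"dx":0,"dy":8.7,"dz":0,"spin":0},{"grip":2,"dx":0,"dy":8.9,"dz":0,"spin":0},{"grip":2,"dx":0,"dy":9.1,"dz":0,"spin":0},{"grip":2,"dx":0,"dy":9.3,"dz":0,"spin":0},{"grip":2,"dx":0,"dy":9.5,"dz":0,"spin":0},{"grip":2,"dx":0,"dy":9.7,"dz":0,"spin":0},{"grip":2,"dx":0,"dy":9.8,"dz":0,"spin":0},{"grip":2,"dx":0,"dy":9.85,"dz":0,"spin":0},{"grip":2,"dx":0,"dy":9.85,"dz":0,"spin":0}]' 40
python3 -m jog '[{"grip":2,"dx":0,"dy":0.1,"dz":0,"spin":0},{"grip":2,"dx":0,"dy":0.1,"dz":0,"spin":0}]' 40
```

```text
clock: 15.92
eef_pos: [605.7, -94.1, 52.2]
eef_rot: [-1.571, -0.0, 0.098]
wrist_force: [-1.9, 1.7, 7.1]
finger_gap: 25.4
clock: 16.18
eef_pos: [605.8, -94.2, 52.2]
eef_rot: [-1.571, -0.0, 0.098]
wrist_force: [-6.8, 1.4, 17.0]
finger_gap: 25.5
```

```bash
python3 -m jog '[{"grip":2,"dx":0,"dy":0.08,"dz":0,"spin":0},{"grip":2,"dx":0,"dy":0.08,"dz":0,"spin":0}]' 40
python3 -m jog '[{"grip":2,"dx":0,"dy":-0.2,"dz":0,"spin":0},{"grip":6,"dx":0,"dy":-0.2,"dz":0,"spin":0},{"grip":6,"dx":0,"dy":-0.2,"dz":0,"spin":0},{"grip":6,"dx":0,"dy":-0.2,"dz":0,"spin":0},{"grip":6,"dx":0,"dy":-0.2,"dz":0,"spin":0},{"grip":6,"dx":0,"dy":-0.2,"dz":0,"spin":0},{"grip":6,"dx":0,"dy":-2,"dz":0,"spin":0},{"grip":6,"dx":0,"dy":-5,"dz":0,"spin":0},{"grip":6,"dx":0,"dy":-8,"dz":0,"spin":0},{"grip":6,"dx":0,"dy":-11,"dz":0,"spin":0},{"grip":6,"dx":0,"dy":-13,"dz":0,"spin":0},{"grip":6,"dx":-4,"dy":-14,"dz":0,"spin":0},{"grip":6,"dx":-9,"dy":-14,"dz":0,"spin":0},{"grip":6,"dx":-14,"dy":-14,"dz":0,"spin":0},{"grip":6,"dx":-18,"dy":-14,"dz":0,"spin":0},{"grip":6,"dx":-20,"dy":-14,"dz":0,"spin":0},{"grip":6,"dx":-20,"dy":-14,"dz":0,"spin":0},{"grip":6,"dx":-20,"dy":-14,"dz":0,"spin":0}]' 40
python3 - <<'E'
import pickle,cv2,numpy as np
from h import *
from cell import viewer
d={n:viewer.camera(n) for n in("scene","top")};pickle.dump(d,open("c3.pkl","wb"))
print(proj(d["scene"],[(605.7,-94.1,102),(597.4,-9.5,102)]),proj(d["top"],[(605.7,-94.1,102),(597.4,-9.5,102)]))
a=cv2.resize(d["scene"]["color"][160:310,150:360,::-1],None,fx=3,fy=3,interpolation=cv2.INTER_CUBIC)
b=cv2.resize(d["top"]["color"][135:185,195:405,::-1],None,fx=3,fy=3,interpolation=cv2.INTER_CUBIC)
cv2.imwrite("pics/c3.png",np.vstack([a,b])[:600])
E
```

```text
clock: 16.42
eef_pos: [605.8, -94.2, 52.1]
eef_rot: [-1.571, -0.001, 0.098]
wrist_force: [-10.2, 2.9, 24.1]
finger_gap: 25.5
clock: 18.68
eef_pos: [407.3, -113.7, 190.3]
eef_rot: [-1.571, -0.001, 0.098]
wrist_force: [0.5, -0.3, -0.5]
finger_gap: 60.3
[[224.498816   192.96257838]
 [268.80153117 210.16676383]] [[330.38615172 158.97236441]
 [273.56446752 163.10671669]]
```

View pics/c3.png

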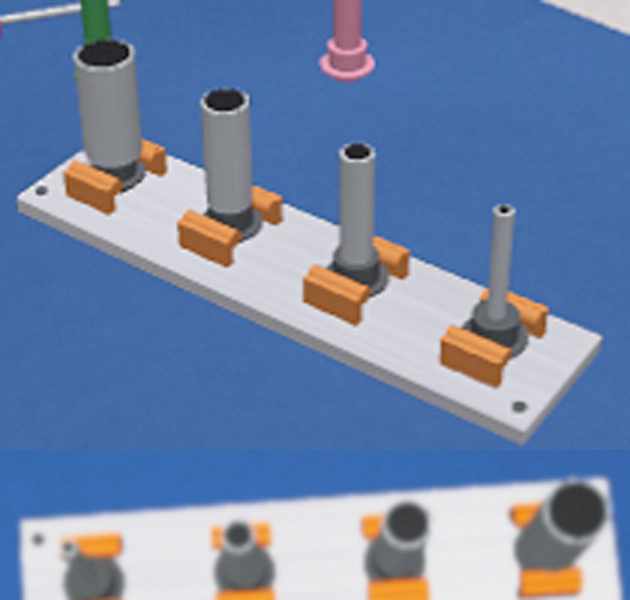

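The picture shows all four nozzles upright and in order. L's rim is at full-frame (225,193) and M's at (269,210.6), both within 1 px of the rims predicted at 102 mm. The jaws are closed over the collars like the fixed ones, and the gripper is clear.

```bash
python3 -c "
from cell import ticket;print(ticket.sign_off())"
```

```text
the job is handed in; nothing more can be done
None
```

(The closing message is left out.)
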